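Strip a divided parts tote for washing

ROBOT

A 6-joint arm with a two-finger parallel gripper is mounted at the origin on the work surface. World frame = base frame: x ahead of the robot, y to its left, z up, the work surface at z = 0. Lengths are in mm, angles in rad, forces in N, time in s.
With the tool pointing down it reaches from about 350 to 950 mm from the base axis. Payload 17.4 kg.
Tool frame: the origin (TCP) lies between the finger pads; the fingertips stand 19 mm ahead of it and the grasp point (between the pads) is the TCP (tcp_to_tips is the distance from the TCP to the fingertips, in mm); z points along the fingers, x is the direction in which the jaws open and shut, and the axes are right-handed (so a half turn about z gives the same grasp; the last joint's range is limited). The gripper opens to 93 mm and grips with 3 to 60 N. Pads are 15 mm wide; open, the fingers measure 128 mm over their backs; the gripper's body (75 mm by 188 mm) begins 65 mm behind the grasp point.
Start: joints at [1.191, 0.116, 1.442, -0, 1.584, -0.038], TCP at [226.257, 635.956, 237.646] pointing down, gripper open.
Joint ranges: [-2.83, 2.83], [-0.83, 2.19], [0.07, 2.5], [-1.14, 4.28], [0.01, 3], [-2.97, 2.97]. Speed limits (rad/s): [1.89, 1.89, 2.22, 3.14, 3.14, 3.14].

INTERFACE

Orientations are given as a unit quaternion [w, x, y, z].
In Python, from plant import observe, grab_frame, hand_in, tcp_to_tips gives the robot as it stands.
- The arm moves only by the tool send_rows, never from a script. Its argument "deltas" is a list of rows, each a list of 7 numbers: the turn, a rotation vector about the tool's x, y, z in degrees, then the shift along the tool's x, y, z in m, then the finger opening in m, from 0 to 0.093. A call has 1 to 20 rows; each row shifts and turns the commanded pose from where the row before left it, along the tool's axes as they then stand; what a row does not reach is not made up. A row lasts 1/8 s, in which the tool goes at most 62.5 mm and 10.7 degrees, less where a joint would pass 70% of its speed; a pose out of reach is approached as far as the arm can. A call is refused whole if a number of a shift passes 0.0625 or a number of a turn 10.7, either way. A call with a gripper value outside its range is refused whole. The fingers move at their own pace and stop on an object; the grip force is fixed at half the most. Time passes only in rows, so rows that do not move let the fingers close. It gives the time, the measured TCP pose, the force and the opening at its end, in the units of the state.
- observe(): the state, without advancing time (a new reading comes with each control period).
- grab_frame(name): name is "side" or "top" or "wrist"; returns a dict with "image" (400x640x3 uint8, red, green, blue), "z_map" (400x640 float32, mm along the optical axis (not along the pixel's ray), 0 where there is no reading), "fx", "fy", "cx", "cy" (pixels), "cam_to_world" (4x4, takes a point from camera to world coordinates). Camera axes: x right, y up, looking along -z (the intrinsics and any distortion apply to the point x, -y, -z); pixel columns grow to the right and rows downward; lengths in mm; the calibration is good to about 2 mm. The wrist camera is an equidistant fisheye: a pixel r from the principal point sees the ray r / f radians off the axis. A picture is of the moment at which its call begins.
- hand_in(): hands the job in, once; it reports no verdict.
The state is a dict: "clock": time; "q": joint angles; "dq": joint speeds; "tau": joint torques, N m; "ee_pos": TCP position; "eef_rot": TCP orientation; "ft_force": force on the tool from outside, world axes, zero at the start; "wrist_torque": the same for the moment, N m; "grip_width": opening from 0.0 (shut) to 1.0 (fully open).
Only numpy, scipy, OpenCV 4.12 (cv2) and the standard library are available. Lean on these libraries where they do the work, as an engineer would, in place of code of your own. Each camera call takes 0.05 s, during which the arm holds its last target.

TASK

This parts tote is to be washed: take its inserts out in the reverse order of assembly and stand all three on the black draining mat, right way up and not touching one another. First lift out the metal tray by its handle, keeping it level so that the copper tee stays in it; then pull the short cross divider straight up off the long divider that it is slotted over, leaving the long one standing; then lift out the long divider. Set things down rather than drop them, and leave the small carton where it lies in the tote.

Things in the scene. Friction and masses are not known exactly. Their poses are not given: they have to be found in the camera images.
- tote: grey ribbed plastic tote, fixed, open on top; outside 224 (its x) x 178 (its y) x 100 mm high, inside 212 x 166 mm, floor 5 mm thick. Origin: centre of its underside; z up. Left or right of the middle, and turned. Ledges in the inner corners (20 x 20 mm, tops 88 mm above the bench) carry the tray
- mat: black rubber draining mat, fixed, 330 (its x) x 340 (its y) x 8 mm thick, empty. Origin: centre of its underside; z up. On the other side of the middle from the tote
- tray_mid (a point): bare metal lift-out tray, 200 (its x) x 154 (its y) mm, walls 24 mm high, on the tote's ledges, axes along the tote's; covers the dividers. Bridge handle along its x over its middle: bar 120 long, 14 wide (y), 12 high, its top 62 mm above the tray's underside. Point: tray centre, 31 mm above its underside, 31 mm below the handle's top. About 0.3 kg
- tee: copper pipe tee lying loose in the tray beside the handle, on the tray's +y side: run 70 mm long (its x), branch 30 mm (its +y), 25 mm thick. Origin: under the middle of the run. It rides along in the tray
- cross_mid (a point): cross divider: upright off-white panel 150 (its y) x 10 (x) x 78 mm high on foot plates at both ends (40 mm wide, 6 high); stands alone. Slots 14 mm wide, 42 high, open below, at y = -38 and +38 mm; the -38 one sits over the long divider: must rise 41 mm to clear. On the tote's floor, about 50 mm from the tote's centre towards its +x. Point: panel centre, 39 mm above its underside. About 0.12 kg
- long_mid (a point): long divider: upright off-white panel 196 (its x) x 10 (y) x 78 mm high on foot plates at both ends (44 mm wide, 6 high); stands alone. Slots 14 mm wide, 41 deep, open on top, at x = -50 and +50 mm; the cross divider sits in the +50 one. On the tote's floor, about 38 mm from the tote's centre towards its -y. Point: panel centre, 39 mm above its underside. About 0.16 kg
- part_box: small brown carton, 80 x 50 x 34 mm, on the tote's floor in the largest compartment; it stays there. Origin: centre of its underside
Mind the look-alikes: they are no part of the job. What is meant by the tee is not blue, and is the smaller of those in its own colour.

How it is judged (in metres and radians):
On the way, in this order (a step that is already met when the one before it is completed fails the run):
1. the tray, with the tee in it, stands level on the mat, let go, while both dividers are still in the tote (z of tray_mid in the frame of mat between 0.034 and 0.044 m and x of tray_mid in the frame of mat between -0.165 and 0.165 m and y of tray_mid in the frame of mat between -0.17 and 0.17 m and angle between tray_mid's own z axis and vertical below 0.08 rad and contact force between the fingers and tray below 0.2 N and horizontal distance between tee and tray_mid below 0.11 m and z of tee in the frame of tray_mid below 0 m and horizontal distance between each of cross_mid, long_mid and tote below 0.085 m and z of each of cross_mid, long_mid in the frame of tote below 0.06 m), for 0.2 s.
2. the cross divider stands upright on the mat, let go, while the long divider still stands in the tote (z of cross_mid in the frame of mat between 0.042 and 0.052 m and x of cross_mid in the frame of mat between -0.165 and 0.165 m and y of cross_mid in the frame of mat between -0.17 and 0.17 m and angle between each of cross_mid, long_mid's own z axis and vertical below 0.1 rad and contact force between the fingers and cross_divider below 0.2 N and horizontal distance between long_mid and tote below 0.085 m and z of long_mid in the frame of tote below 0.06 m), for 0.2 s.
At the end, for the whole second after the job is handed in: Tray (tee in it) and both dividers rest on the mat, centres within its outline and within 5 mm of standing height, tray within 0.08 and dividers within 0.1 rad of upright, none touching another, all released and still; the small carton is in the tote, within 30 mm of its start (z of tray_mid in the frame of mat between 0.034 and 0.044 m and x of tray_mid in the frame of mat between -0.165 and 0.165 m and y of tray_mid in the frame of mat between -0.17 and 0.17 m and angle between tray_mid's own z axis and vertical below 0.08 rad and z of cross_mid in the frame of mat between 0.042 and 0.052 m and x of cross_mid in the frame of mat between -0.165 and 0.165 m and y of cross_mid in the frame of mat between -0.17 and 0.17 m and angle between each of cross_mid, long_mid's own z axis and vertical below 0.1 rad and z of long_mid in the frame of mat between 0.042 and 0.052 m and x of long_mid in the frame of mat between -0.165 and 0.165 m and y of long_mid in the frame of mat between -0.17 and 0.17 m and horizontal distance between tee and tray_mid below 0.11 m and z of tee in the frame of tray_mid below 0 m and contact force between tray and cross_divider below 0.05 N and contact force between each of tray, cross_divider and long_divider below 0.05 N and contact force between the fingers and tray below 0.2 N and linear speed of each of tray, cross_divider, long_divider below 0.02 m/s and contact force between the fingers and cross_divider below 0.2 N and contact force between the fingers and long_divider below 0.2 N and horizontal distance between part_box and tote below 0.1 m and distance of part_box from where it was at the start of the episode below 0.03 m).
It fails at once if the tray is tipped by more than 0.35 rad (angle between tray_mid's own z axis and vertical above 0.35 rad).
It fails at once if the tee leaves the tray (horizontal distance between tee and tray_mid above 0.13 m or z of tee in the frame of tray_mid above 0.03 m).
It fails at once if the long divider is lifted more than 20 mm while the cross divider is still in or over the tote (z of long_mid in the frame of tote above 0.064 m and horizontal distance between cross_mid and tote below 0.085 m).
It fails at once if the tray or a divider is dropped from more than about 15 mm ((contact force between the fingers and tray below 0.2 N and linear speed of tray above 0.55 m/s) or (contact force between the fingers and cross_divider below 0.2 N and linear speed of cross_divider above 0.55 m/s) or (contact force between the fingers and long_divider below 0.2 N and linear speed of long_divider above 0.55 m/s)).
It fails at once if the small carton in the tote is moved by more than 30 mm (distance of part_box from where it was at the start of the episode above 0.03 m).
It also fails if it takes over 70 s, if anything falls off the work surface, if the arm or the gripper's body presses on something with over 40 N, if the wrist force passes 120 N, or if a joint passes its speed limit or range.

## Working session

There is one attempt and no reset: what is moved stays moved. The work goes in short steps, Python scripts to look and compute and a tool call to move; the robot and the scene stay as the last step left them, time stands still between calls to the robot, and variables do not carry over. Pictures are saved under pics/ and viewed, and the job is handed in when it is done.

Besides the shell and the picture viewer there is one more tool, called after ">>>" as name([rows], argument=value, ...), one row to a line, values as JSON. send_rows: Moves the arm, as the interface text tells. Its arguments: {"type":"object","properties":{"deltas":{"type":"array","items":{"type":"array","items":{"type":"number"}}}},"required":["deltas"]}

```bash
mkdir -p pics; ls; python3 - <<'E'
from plant import observe, grab_frame, tcp_to_tips
import cv2
print(observe(), tcp_to_tips)
for n in ("side","top"):
    f=grab_frame(n); cv2.imwrite(f"pics/{n}0.png",f["image"][:,:,::-1])
    print(n,f["fx"],f["fy"],f["cx"],f["cy"],f["cam_to_world"],[k for k in f])
E
```

```text
pics
{'clock': 0.0, 'q': array([ 1.19116855e+00,  1.16456746e-01,  1.44226438e+00, -1.25382439e-05,
        1.58397728e+00, -3.77812501e-02]), 'dq': array([ 0.00025222, -0.00013965,  0.00014317,  0.0020769 , -0.00051102,
       -0.00185171]), 'tau': array([-1.08755859e-03, -7.21281052e+01, -6.22596502e+01,  7.77655444e-02,
        2.42537842e-02, -1.13073422e-04]), 'ee_pos': array([226.21170431, 635.77580049, 236.92542716]), 'eef_rot': array([ 3.06713993e-04,  8.17076217e-01,  5.76529401e-01, -4.60042340e-04]), 'ft_force': array([ 0.01550974, -0.31005607, -0.00345533]), 'wrist_torque': array([ 0.00744934, -0.04062439,  0.02448455]), 'grip_width': 1.002233029263445} 19.0
side 432.9232194673102 432.9232194673102 325.9831370932267 194.69370967300114 [[ 8.21121190e-01  4.39728164e-01 -3.63866917e-01  1.55794776e+02]
 [-5.70516417e-01  6.50744571e-01 -5.01041437e-01 -4.85929928e+02]
 [ 1.64623896e-02  6.19007791e-01  7.85212293e-01  9.52361680e+02]
 [ 0.00000000e+00  0.00000000e+00  0.00000000e+00  1.00000000e+00]] ['image', 'z_map', 'fx', 'fy', 'cx', 'cy', 'cam_to_world']
top 463.59486337556376 463.59486337556376 323.45549987018074 195.96425689744345 [[ 1.57690058e-02  9.91869352e-01 -1.26279559e-01  4.13084644e+02]
 [-9.99724777e-01  1.34463832e-02 -1.92240961e-02  7.03989575e+01]
 [-1.73697884e-02  1.26547949e-01  9.91808402e-01  1.20648931e+03]
 [ 0.00000000e+00  0.00000000e+00  0.00000000e+00  1.00000000e+00]] ['image', 'z_map', 'fx', 'fy', 'cx', 'cy', 'cam_to_world']
```

View pics/side0.png

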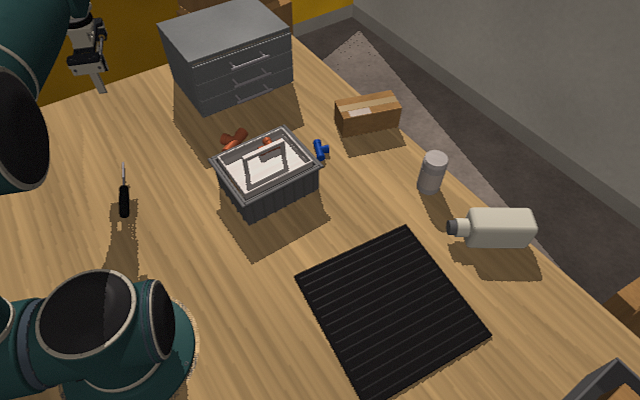

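View pics/top0.png

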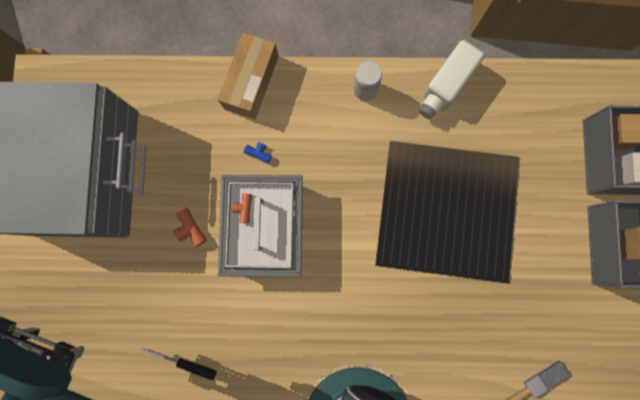

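The top view shows three tees: red-brown at (243,208) in the tray, a larger red-brown one at (188,228) on the bench, and a blue one at (257,152). The first fits, because it is in the tray and the smaller of its colour. I'll confirm it in an enlarged crop and measure.

```bash
cat > h.py <<'E'
import numpy as np, cv2
from plant import observe, grab_frame, tcp_to_tips
def cloud(f):
    z=f["z_map"]; v,u=np.mgrid[0:z.shape[0],0:z.shape[1]].astype(float)
    P=np.stack([(u-f["cx"])/f["fx"]*z,-(v-f["cy"])/f["fy"]*z,-z],-1)
    T=f["cam_to_world"]; W=P@T[:3,:3].T+T[:3,3]; W[z==0]=np.nan; return W
def ray(f,u,v,zw):
    T=f["cam_to_world"]; d=T[:3,:3]@np.array([(u-f["cx"])/f["fx"],-(v-f["cy"])/f["fy"],-1]); o=T[:3,3]
    return o+d*(zw-o[2])/d[2]
def rect(pts):
    (c,s,a)=cv2.minAreaRect(pts[:,:2].astype(np.float32)); return np.round(c,1),np.round(s,1),round(a,2)
E
python3 - <<'E'
from h import *
f=grab_frame("top"); W=cloud(f); np.save("top0.npy",W); im=f["image"]
c=im[165:285,150:310]; cv2.imwrite("pics/crop0.png",cv2.resize(c[:,:,::-1],None,fx=5,fy=5,interpolation=cv2.INTER_CUBIC))
X,Y,Z=W[...,0],W[...,1],W[...,2]
reg=np.zeros(Z.shape,bool); reg[170:282,212:310]=1
rim=reg&(abs(Z-100)<5); print("rim",rect(W[rim]),np.median(Z[rim]))
h=reg&(Z>135); print("handle",rect(W[h]),np.nanmax(Z[reg]),h.sum())
v,u=np.nonzero(h);print(u.min(),u.max(),v.min(),v.max())
m=np.zeros(Z.shape,bool); m[130:290,365:530]=1
mm=m&(im.max(-1)<60)&(abs(Z-8)<6); print("mat",rect(W[mm]),np.median(Z[mm]))
for p in [(389,142),(520,157),(510,283),(376,266)]: print(p,np.round(ray(f,*p,8),1))
E
```

```text
rim (array([483.9, 242.1]), array([244.6, 198.5]), 0.35) 100.5999489746531
handle (array([484.8, 243.2]), array([117. ,  14.7]), 0.3) 156.65851613018503 350
253 261 197 248
mat (array([ 505.1, -225.4]), array([337. , 269.8]), 83.32) 9.267363743741043
(389, 142) [711.6 -77.1   8. ]
(520, 157) [ 675.4 -418.8    8. ]
(510, 283) [ 350.3 -381.5    8. ]
(376, 266) [387.3 -43.3   8. ]
```

View pics/crop0.png

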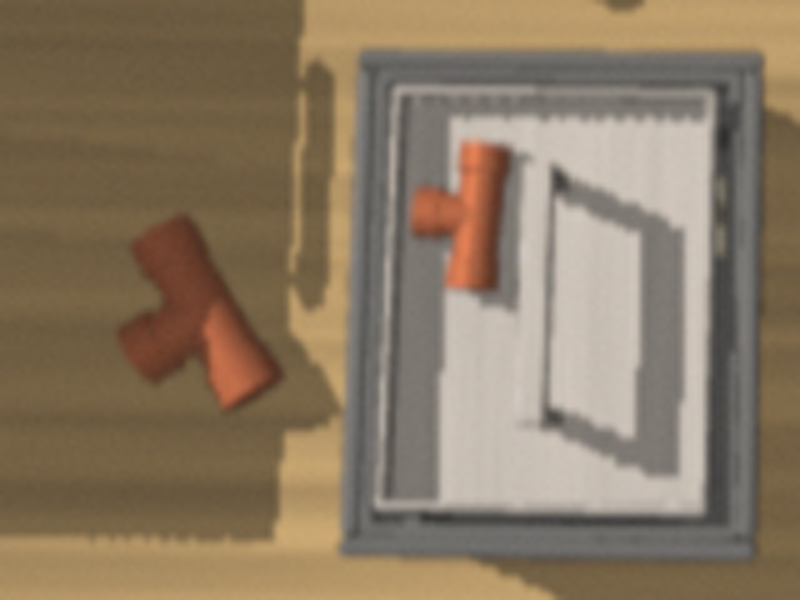

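The crop confirms it: the tee in the tray at (243,208) is smaller than the bench one at (188,228), with its branch pointing image-left. That is the tray's +y, so tote +x is about world +x with yaw near 0.3°. I'll cross-check with the side camera.

```bash
cat >> h.py <<'E'
def go(xyz,jaw,cmd=None):
    """print tool-frame shift & turn from cmd (x,y,z,jawdeg) or current to target"""
    from scipy.spatial.transform import Rotation as R
    s=observe(); q=s["eef_rot"]; M=R.from_quat([q[1],q[2],q[3],q[0]]).as_matrix()
    th=np.degrees(np.arctan2(M[1,0],M[0,0]))
    d=M.T@(np.array(xyz)-s["ee_pos"])
    print("at",np.round(s["ee_pos"],1),"jaw",round(th,2),"tilt",np.round(np.degrees(M[:2,2]),2),"shift(tool mm)",np.round(d,1),"turn about tool z",round(-(jaw-th),2), "F",np.round(s["ft_force"],1),"w",round(s["grip_width"]*93,1),"t",round(s["clock"],2))
E
python3 - <<'E'
from h import *
W=np.load("top0.npy"); f=grab_frame("top"); im=f["image"].astype(int)
red=(im[...,0]>im[...,2]+90)&(abs(W[...,2]-105)<20); reg=np.zeros(red.shape,bool); reg[185:230,225:260]=1
print("tee",rect(W[red&reg]),W[red&reg][:,2].max())
g=grab_frame("side"); V=cloud(g); reg=np.zeros(red.shape,bool); reg[120:225,200:330]=1
h=reg&(V[...,2]>144); print("side handle",rect(V[h]),np.nanmax(V[reg][:,2]),h.sum())
h=reg&(abs(V[...,2]-100)<3); print("side rim",rect(V[h]))
c=g["image"][115:225,195:335,::-1]; cv2.imwrite("pics/crop1.png",cv2.resize(c,None,fx=5,fy=5,interpolation=cv2.INTER_CUBIC))
m=np.zeros(red.shape,bool); m[220:,290:500]=1
mm=m&(g["image"].max(-1)<60)&(abs(V[...,2]-8)<6); print("mat",rect(V[mm]))
for p in [(294,275),(406,225),(492,337)]: print(p,np.round(ray(g,*p,8),1))
go([489,243,230],90)
E
```

```text
tee (array([522. , 289.6]), array([31.5, 64.5]), 87.6) 121.28329191012654
side handle (array([479. , 242.6]), array([118.7,  18.7]), 1.2) 154.46738785812715 247
side rim (array([478.3, 240.8]), array([243.9, 201.5]), 0.39)
mat (array([ 529.5, -229.5]), array([339.6, 331. ]), 83.32)
(294, 275) [388.  -43.2   8. ]
(406, 225) [710.5 -85.5   8. ]
(492, 337) [ 669.3 -420.2    8. ]
at [226.2 635.9 237.3] jaw 70.42 tilt [-0.01 -0.03] shift(tool mm) [-282.1  379.3    7.5] turn about tool z -19.58 F [ 0.1 -0.4 -0.7] w 93.2 t 0.25
```

View pics/crop1.png

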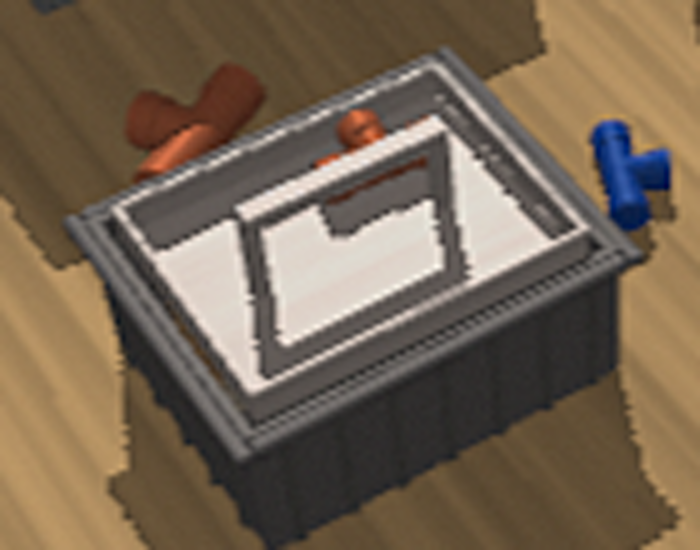

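Handle centre is about (482,243), top about z 150; the side camera agrees within 5 mm. The tee sits at x≈522, so I'll grip slightly forward. Turn first, then move above the handle.

>>> send_rows([
  [0,0,-9.8,0,0,0,0.093],
  [0,0,-9.78,0,0,0,0.093],
  [0,0,0,-0.055,0.01,0,0.093],
  [0,0,0,-0.06,0.02,0,0.093],
  [0,0,0,-0.06,0.03,0,0.06],
  [0,0,0,-0.06,0.04,0,0.06],
  [0,0,0,-0.06,0.05,0,0.06],
  [0,0,0,-0.05,0.05,0,0.06],
  [0,0,0,-0.033,0.045,0,0.06],
  [0,0,0,-0.015,0.021,0.01,0.06],
  [0,0,0,0,0,0.01,0.06],
  [0,0,0,0,0,0,0.06],
])

```text
clock: 1.75
ee_pos: [468.1, 273.7, 216.7]
eef_rot: [-0.0, 0.707, 0.707, -0.001]
ft_force: [-0.8, 0.7, -0.3]
grip_width: 0.641
```

```bash
python3 - <<'E'
from h import *
go([492,243,144],90)
f=grab_frame("wrist"); cv2.imwrite("pics/w1.png",f["image"][:,:,::-1]); print(f["fx"],f["cx"],f["cy"],f["cam_to_world"])
E
```

```text
at [468.1 273.7 216.7] jaw 90.0 tilt [-0.09 -0.03] shift(tool mm) [-30.7  24.   72.7] turn about tool z 0.0 F [-0.8  0.7 -0.3] w 59.6 t 1.75
309.70691628693146 322.3812601671172 197.68318256053584 [[-8.44454804e-04 -9.64192509e-01 -2.65201983e-01  3.95081626e+02]
 [ 9.99997998e-01 -1.29528552e-03  1.52506962e-03  2.74588769e+02]
 [-1.81397299e-03 -2.65200164e-01  9.64191673e-01  3.64526908e+02]
 [ 0.00000000e+00  0.00000000e+00  0.00000000e+00  1.00000000e+00]]
```

View pics/w1.png

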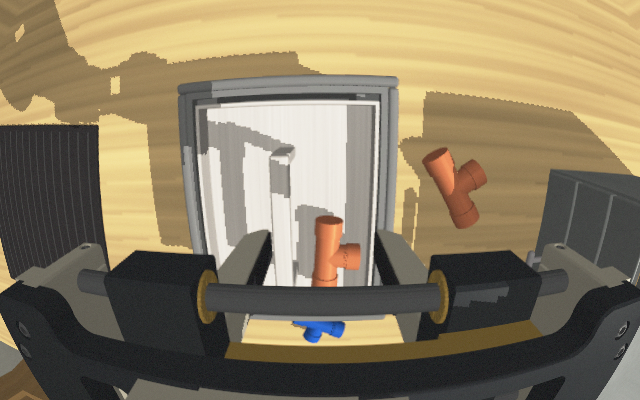

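The wrist view shows the handle bar from its near end at (282,152) to below the gripper at about (284,285), with the tee at (328,250) to its right (+y). Some travel was clipped, so I'll locate the handle in this view too.

```bash
cat >> h.py <<'E'
def wray(f,u,v,zw):
    x=u-f["cx"]; y=v-f["cy"]; r=np.hypot(x,y); t=r/f["fx"]
    d=np.array([np.sin(t)*x/r,-np.sin(t)*y/r,-np.cos(t)]); T=f["cam_to_world"]; d=T[:3,:3]@d; o=T[:3,3]
    return np.round(o+d*(zw-o[2])/d[2],1)
E
python3 - <<'E'
from h import *
f=grab_frame("wrist")
for p in [(271,157),(293,157),(275,270),(294,270)]: print(p,wray(f,*p,150))
for p in [(179,90),(398,80)]: print(p,wray(f,*p,100))
print(wray(f,333,290,110),wray(f,329,220,110))
go([492,243,230],90)
E
```

```text
(271, 157) [424.6 238.3 150. ]
(293, 157) [424.8 253.9 150. ]
(275, 270) [513.9 237.1 150. ]
(294, 270) [513.5 252.3 150. ]
(179, 90) [367.2 144.5 100. ]
(398, 80) [363.4 339.2 100. ]
[557.6 284.9 110. ] [485.6 280.4 110. ]
at [468.2 274.2 218. ] jaw 90.06 tilt [0.01 0.01] shift(tool mm) [-31.3  23.8 -12. ] turn about tool z 0.06 F [ 0.2 -0.4 -0.2] w 59.8 t 1.85
```

>>> send_rows([
  [0,0,0,-0.015,0.0125,0,0.06],
  [0,0,0,-0.015,0.0125,0,0.06],
  [0,0,0,0,0,0.02,0.06],
  [0,0,0,0,0,0.02,0.06],
  [0,0,0,0,0,0.02,0.06],
  [0,0,0,0,0,0.01,0.06],
  [0,0,0,0,0,0.003,0.06],
  [0,0,0,0,0,0,0.06],
])

```text
clock: 2.85
ee_pos: [493.9, 243.7, 145.0]
eef_rot: [0.0, 0.707, 0.707, 0.0]
ft_force: [-0.7, 0.6, -0.1]
grip_width: 0.644
```

```bash
python3 - <<'E'
from h import *
go([493,244,144],90)
f=grab_frame("wrist"); cv2.imwrite("pics/w2.png",f["image"][:,:,::-1])
E
```

```text
at [493.9 243.7 145. ] jaw 90.0 tilt [0.02 0.01] shift(tool mm) [ 0.3 -0.9  1. ] turn about tool z 0.0 F [-0.7  0.6 -0.1] w 59.9 t 2.85
```

View pics/w2.png

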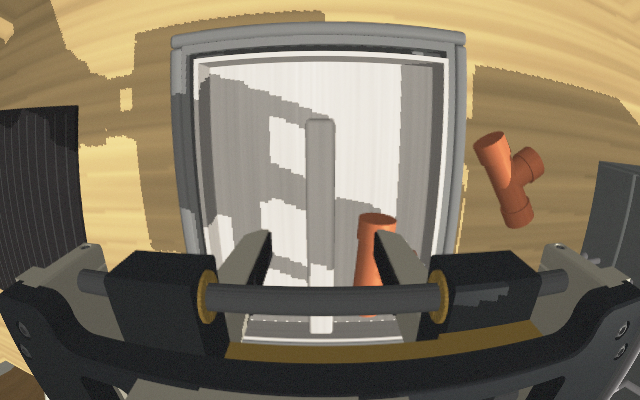

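The bar (column 320) lies centred between the fingers (270 and 376). Close and lift slightly.

>>> send_rows([
  [0,0,0,0,0,0,0.005],
  [0,0,0,0,0,0,0.005],
  [0,0,0,0,0,0,0.005],
  [0,0,0,0,0,0,0.005],
  [0,0,0,0,0,-0.004,0.005],
  [0,0,0,0,0,-0.006,0.005],
  [0,0,0,0,0,-0.01,0.005],
  [0,0,0,0,0,-0.01,0.005],
  [0,0,0,0,0,0,0.005],
])

```text
clock: 4.03
ee_pos: [494.2, 243.7, 175.8]
eef_rot: [0.0, 0.707, 0.707, 0.001]
ft_force: [0.4, -0.7, -3.3]
grip_width: 0.142
```

```bash
python3 - <<'E'
from h import *
go([493,244,144],90); print(observe()["wrist_torque"])
f=grab_frame("wrist"); cv2.imwrite("pics/w3.png",f["image"][:,:,::-1])
f=grab_frame("side"); cv2.imwrite("pics/s3.png",cv2.resize(f["image"][90:240,170:350,::-1],None,fx=4,fy=4))
E
```

```text
at [494.2 243.7 175.8] jaw 90.0 tilt [0.08 0.04] shift(tool mm) [ 0.3 -1.2 31.8] turn about tool z -0.0 F [ 0.4 -0.7 -3.3] w 13.2 t 4.03
[-0.01241292  0.00323181  0.03803341]
```

View pics/w3.png

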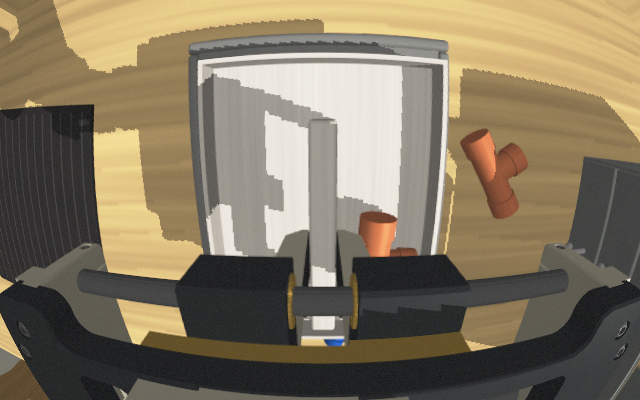

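View pics/s3.png

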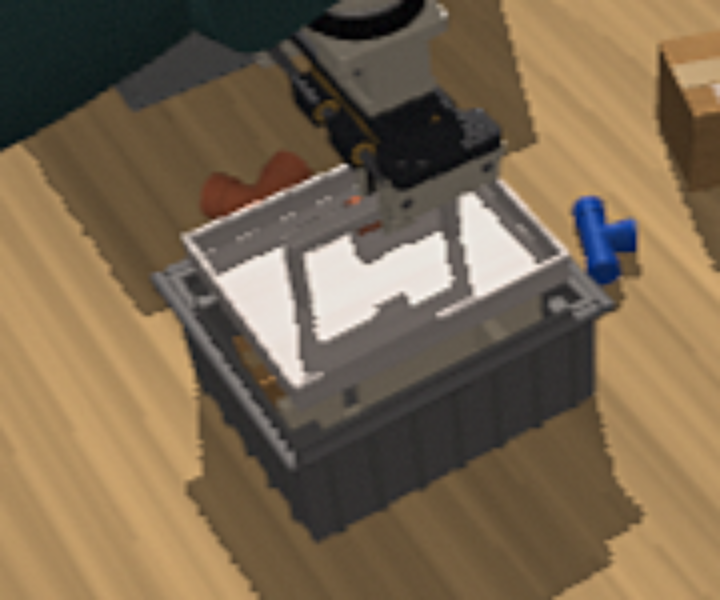

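The tray is up and level with the tee in it. Raise it and carry it over to the mat.

>>> send_rows([
  [0,0,0,0,0,-0.01,0.005],
  [0,0,0,0,0,-0.015,0.005],
  [0,0,0,0,0,-0.015,0.005],
  [0,0,0,0,0,-0.01,0.005],
  [0,0,0,-0.01,-0.001,0,0.005],
  [0,0,0,-0.018,-0.001,0,0.005],
  [0,0,0,-0.026,-0.001,0,0.005],
  [0,0,0,-0.034,-0.001,0,0.005],
  [0,0,0,-0.036,-0.001,0,0.005],
  [0,0,0,-0.036,-0.001,0,0.005],
  [0,0,0,-0.036,-0.001,0,0.005],
  [0,0,0,-0.036,-0.001,0,0.005],
  [0,0,0,-0.036,-0.002,0,0.005],
  [0,0,0,-0.036,-0.002,0,0.005],
  [0,0,0,-0.036,-0.002,0,0.005],
  [0,0,0,-0.036,-0.002,0,0.005],
  [0,0,0,-0.03,-0.001,0,0.005],
  [0,0,0,-0.022,-0.001,0,0.005],
  [0,0,0,-0.014,0,0,0.005],
  [0,0,0,-0.007,0,0,0.005],
])

```text
clock: 6.62
ee_pos: [475.3, -206.2, 224.3]
eef_rot: [-0.0, 0.707, 0.707, -0.0]
ft_force: [0.5, 0.0, -3.5]
grip_width: 0.144
```

```bash
python3 - <<'E'
from h import *
go([473,-304,65],84)
E
```

```text
at [ 475.3 -206.2  224.3] jaw 89.95 tilt [-0.03  0.02] shift(tool mm) [-97.9  -2.2 159.3] turn about tool z 5.95 F [ 0.5  0.  -3.5] w 13.4 t 6.62
```

>>> send_rows([
  [0,0,0,-0.01,0,0.01,0.005],
  [0,0,0,-0.02,-0.001,0.015,0.005],
  [0,0,0,-0.026,-0.001,0.015,0.005],
  [0,0,0,-0.022,0,0.015,0.005],
  [0,0,0,-0.013,0,0.015,0.005],
  [0,0,0,-0.007,0,0.015,0.005],
  [0,0,2,0,0,0.015,0.005],
  [0,0,2,0,0,0.015,0.005],
  [0,0,2,0,0,0.015,0.005],
  [0,0,0,0,0,0.01,0.005],
  [0,0,0,0,0,0.005,0.005],
  [0,0,0,0,0,0,0.005],
])

```text
clock: 8.12
ee_pos: [473.8, -303.4, 79.6]
eef_rot: [-0.0, 0.743, 0.669, -0.0]
ft_force: [-0.0, 0.6, -3.2]
grip_width: 0.149
```

```bash
python3 - <<'E'
from h import *
go([473,-304,65],84)
f=grab_frame("side"); cv2.imwrite("pics/s4.png",f["image"][:,:,::-1])
f=grab_frame("top"); cv2.imwrite("pics/t4.png",f["image"][:,:,::-1])
E
```

```text
at [ 473.8 -303.4   79.6] jaw 84.01 tilt [-0.  0.] shift(tool mm) [-0.7 -0.8 14.6] turn about tool z 0.01 F [-0.   0.6 -3.2] w 13.8 t 8.12
```

View pics/s4.png

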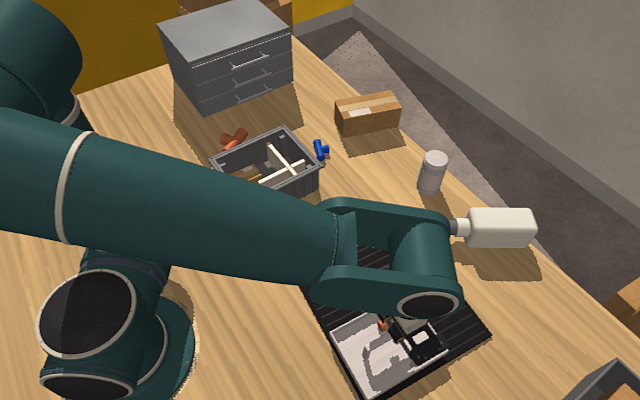

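View pics/t4.png

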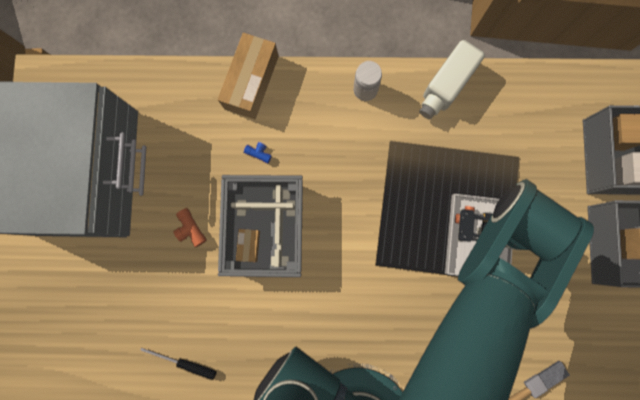

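Tray hangs about 14 mm above the mat, a bit near its front edge (row ~275). Nudge it inward, then lower.

>>> send_rows([
  [0,0,0,0.002,0.006,0,0.005],
  [0,0,0,0.002,0.006,0,0.005],
  [0,0,0,0,0,0.006,0.005],
  [0,0,0,0,0,0.004,0.005],
  [0,0,0,0,0,0.002,0.005],
  [0,0,0,0,0,0.001,0.005],
  [0,0,0,0,0,0,0.005],
  [0,0,0,0,0,0,0.005],
])

```text
clock: 9.22
ee_pos: [486.2, -300.7, 68.7]
eef_rot: [0.0, 0.743, 0.669, 0.0]
ft_force: [-11.1, 8.5, 22.9]
grip_width: 0.145
```

```bash
python3 - <<'E'
from h import *
go([473,-304,65],84)
E
```

```text
at [ 486.2 -300.7   68.7] jaw 84.0 tilt [ 0.03 -0.01] shift(tool mm) [ -4.7 -12.8   3.7] turn about tool z -0.0 F [-11.1   8.5  22.9] w 13.5 t 9.22
```

Contact with the mat (about 26 N). Ease up 1 mm and release.

>>> send_rows([
  [0,0,0,0,0,-0.001,0.005],
  [0,0,0,0,0,0,0.03],
  [0,0,0,0,0,0,0.05],
  [0,0,0,0,0,0,0.05],
  [0,0,0,0,0,-0.015,0.05],
  [0,0,0,0,0,-0.03,0.05],
  [0,0,0,0,0,-0.04,0.05],
  [0,0,0,0,0,-0.06,0.05],
  [0,0,0,0.03,0,-0.04,0.05],
  [0,0,0,0.05,0,0,0.05],
  [0,0,0,0.06,0,0,0.05],
  [0,0,0,0.06,0,0,0.05],
  [0,0,0,0.06,0,0,0.05],
  [0,0,0,0.06,0,0,0.05],
  [0,0,0,0.05,0,0,0.05],
  [0,0,0,0.03,0,0,0.05],
  [0,0,0,0,0,0,0.05],
])

```text
clock: 11.35
ee_pos: [527.9, 98.7, 253.5]
eef_rot: [0.0, 0.742, 0.67, 0.0]
ft_force: [-0.3, 0.2, -0.2]
grip_width: 0.539
```

```bash
python3 - <<'E'
from h import *
go([530,200,200],0)
f=grab_frame("top"); cv2.imwrite("pics/t5.png",f["image"][:,:,::-1]); W=cloud(f); np.save("top5.npy",W)
c=f["image"][170:282,212:310,::-1]; cv2.imwrite("pics/c5.png",cv2.resize(c,None,fx=6,fy=5.35,interpolation=cv2.INTER_CUBIC))
f=grab_frame("side"); cv2.imwrite("pics/s5.png",f["image"][:,:,::-1])
E
```

```text
at [527.9  98.7 253.5] jaw 84.15 tilt [0.03 0.01] shift(tool mm) [101.   -8.2  53.5] turn about tool z 84.15 F [-0.3  0.2 -0.2] w 50.2 t 11.35
```

View pics/t5.png

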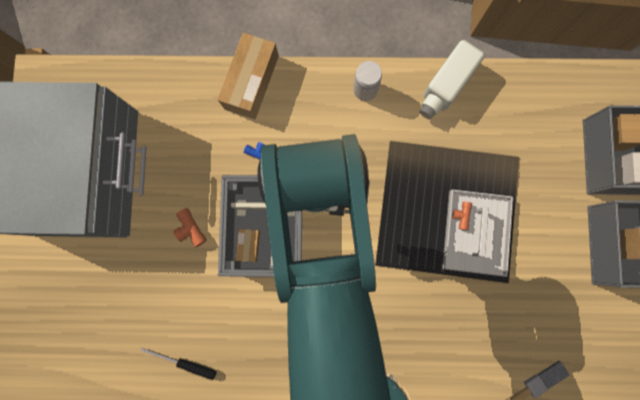

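View pics/s5.png

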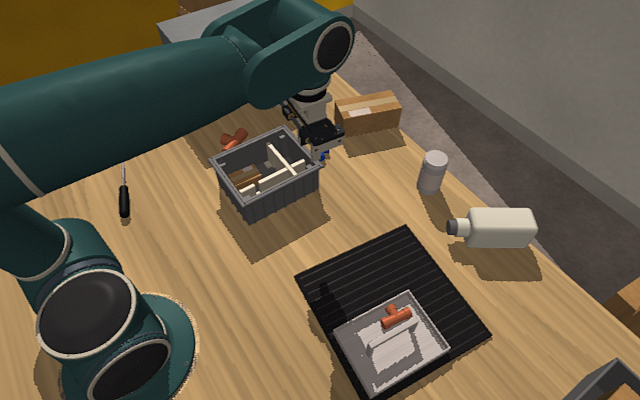

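View pics/c5.png

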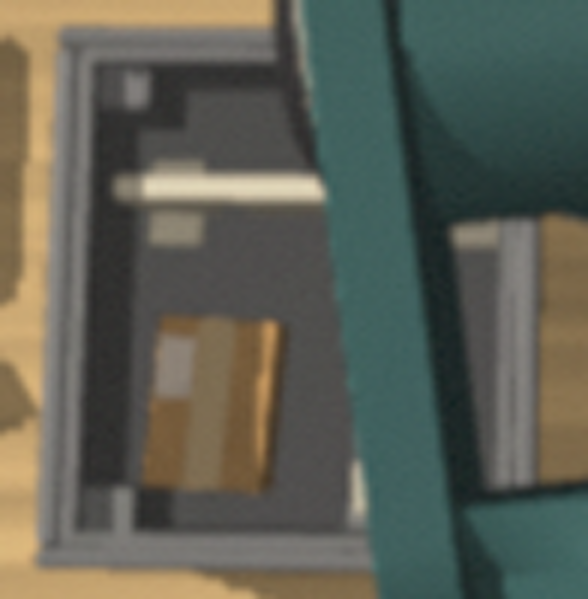

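Tray stands on the mat with the tee in it, front right in the side view at about (390,345). The last top view without the arm over the tote (t4) shows both dividers, so I'll measure there.

```bash
python3 - <<'E'
from h import *
t=cv2.imread("pics/t4.png")[170:282,212:310]; cv2.imwrite("pics/c4.png",cv2.resize(t,None,fx=6,fy=5.357,interpolation=cv2.INTER_CUBIC))
W=np.load("top5.npy"); Z=W[...,2]; r=np.zeros(Z.shape,bool); r[180:285,440:520]=1
print("tray rim",rect(W[r&(Z>25)&(Z<40)]), "handle",rect(W[r&(Z>60)]))
E
```

```text
tray rim (array([ 477.8, -298.3]), array([156.3, 200.4]), 84.12) handle (array([ 477.5, -297.9]), array([ 15.6, 119. ]), 83.82)
```

View pics/c4.png

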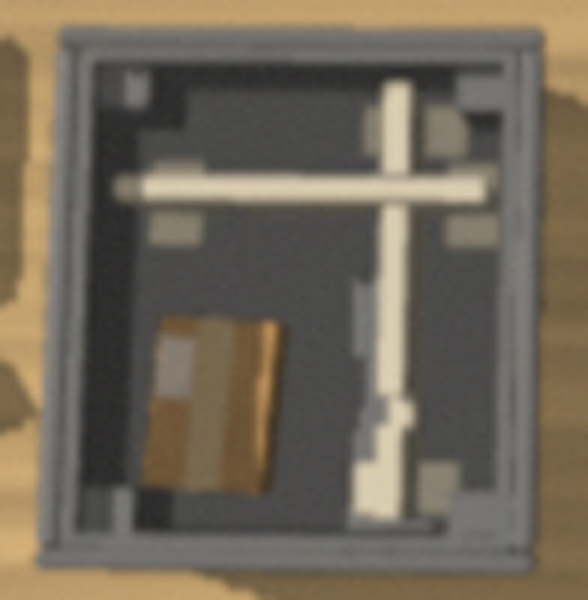

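```bash
python3 - <<'E'
from h import *
f=grab_frame("top")
cr=lambda x,y:(212+x/6,170+y/5.357)
for n,p in dict(crossL=(115,187),crossR=(490,189),longT=(397,80),longM=(393,300),longB=(382,500)).items(): print(n,np.round(ray(f,*cr(*p),83),1))
E
```

```text
crossL [531.  317.6  83. ]
crossR [532.2 164.5  83. ]
longT [581.9 203.8  83. ]
longM [481.1 202.6  83. ]
longB [391.4 204.5  83. ]
```

The measured cross centre (531.5, 241) fits 50 mm from the tote centre. The long divider at y≈203.5 fits too. Turn the jaws to world x and go above the cross divider.

>>> send_rows([
  [0,0,10.5,0,0,0,0.05],
  [0,0,10.5,0,0,0,0.05],
  [0,0,10.5,0,0,0,0.05],
  [0,0,10.5,0,0,0,0.05],
  [0,0,10.5,0,0,0,0.05],
  [0,0,10.5,0,0,0,0.05],
  [0,0,10.5,0,0,0,0.05],
  [0,0,10.5,0,0,0,0.05],
  [0,0,0,0.002,-0.04,0.01,0.05],
  [0,0,0,0.002,-0.05,0.02,0.05],
  [0,0,0,0,-0.04,0.03,0.05],
  [0,0,0,0,-0.012,0.03,0.05],
  [0,0,0,0,0,0.01,0.05],
  [0,0,0,0,0,0,0.05],
])

```text
clock: 13.25
ee_pos: [532.2, 237.9, 153.0]
eef_rot: [0.0, 1.0, -0.001, -0.0]
ft_force: [-0.3, 0.4, 0.4]
grip_width: 0.534
```

```bash
python3 - <<'E'
from h import *
go([532,242,68],0)
f=grab_frame("wrist"); cv2.imwrite("pics/w6.png",f["image"][:,:,::-1])
E
```

```text
at [532.2 237.9 153. ] jaw -0.07 tilt [-0.01 -0.01] shift(tool mm) [-0.2 -4.1 85. ] turn about tool z -0.07 F [-0.3  0.4  0.4] w 49.7 t 13.25
```

View pics/w6.png

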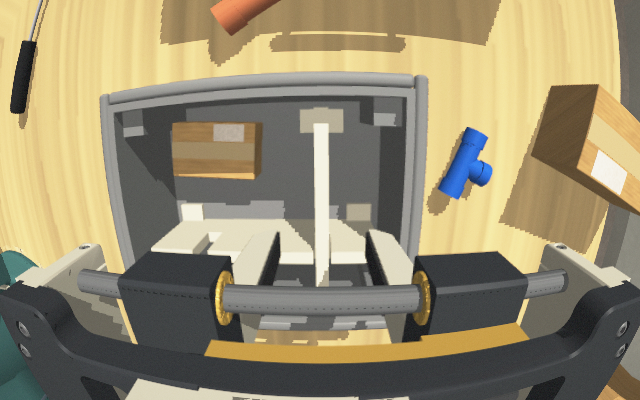

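The cross panel runs up the middle at column ~321, from (321,125) to (322,285), centred between the fingers. The carton is at (215,150), clear of them.

```bash
python3 - <<'E'
from h import *
f=grab_frame("wrist")
for p in [(314,124),(328,124),(314,250),(331,250)]: print(wray(f,*p,83))
E
```

```text
[527.5 305.5  83. ]
[537.3 305.4  83. ]
[526.8 209.8  83. ]
[540.  209.8  83. ]
```

>>> send_rows([
  [0,0,0,0,-0.004,0.02,0.05],
  [0,0,0,0,0,0.03,0.05],
  [0,0,0,0,0,0.02,0.05],
  [0,0,0,0,0,0.01,0.05],
  [0,0,0,0,0,0.004,0.05],
  [0,0,0,0,0,0,0.05],
  [0,0,0,0,0,0,0.004],
  [0,0,0,0,0,0,0.004],
  [0,0,0,0,0,0,0.004],
  [0,0,0,0,0,0,0.004],
  [0,0,0,0,0,-0.003,0.004],
  [0,0,0,0,0,-0.004,0.004],
  [0,0,0,0,0,0,0.004],
])

```text
clock: 14.98
ee_pos: [532.2, 243.1, 76.1]
eef_rot: [-0.0, 1.0, -0.0, 0.0]
ft_force: [0.5, 0.2, -1.4]
grip_width: 0.107
```

```bash
python3 - <<'E'
from h import *
go([532,241,68],0); print(observe()["wrist_torque"])
f=grab_frame("wrist"); cv2.imwrite("pics/w7.png",f["image"][:,:,::-1])
E
```

```text
at [532.2 243.1  76.1] jaw -0.0 tilt [0.03 0.01] shift(tool mm) [-0.2  2.1  8.1] turn about tool z -0.0 F [ 0.5  0.2 -1.4] w 10.0 t 14.97
[-0.10486609  0.02647599  0.01485343]
```

View pics/w7.png

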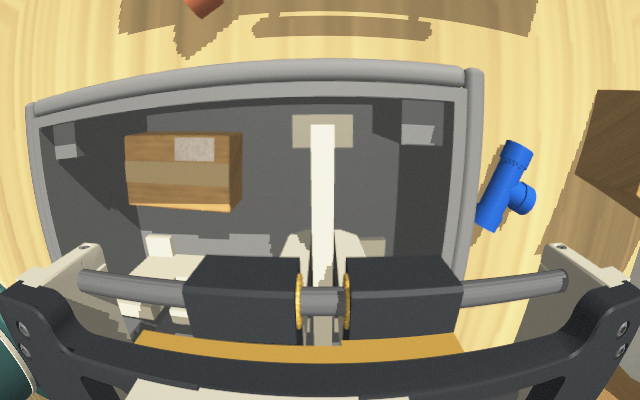

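Gripped (10.0 mm); the force matches its weight. Pull straight up.

>>> send_rows([
  [0,0,0,0,0,-0.006,0.004],
  [0,0,0,0,0,-0.01,0.004],
  [0,0,0,0,0,-0.012,0.004],
  [0,0,0,0,0,-0.012,0.004],
  [0,0,0,0,0,-0.012,0.004],
  [0,0,0,0,0,-0.015,0.004],
  [0,0,0,0,0,-0.02,0.004],
  [0,0,0,0,0,-0.02,0.004],
  [0,0,0,0,0,-0.015,0.004],
  [0,0,0,0,0,-0.008,0.004],
  [0,0,0,0,0,0,0.004],
])

```text
clock: 16.4
ee_pos: [532.1, 243.1, 206.0]
eef_rot: [-0.0, 1.0, -0.0, 0.0]
ft_force: [-0.2, 0.4, -1.2]
grip_width: 0.108
```

```bash
python3 - <<'E'
from h import *
go([640,-319,190],-6); print(observe()["wrist_torque"])
f=grab_frame("side"); cv2.imwrite("pics/s8.png",cv2.resize(f["image"][60:240,170:400,::-1],None,fx=3,fy=3))
f=grab_frame("wrist"); cv2.imwrite("pics/w8.png",f["image"][:,:,::-1])
E
```

```text
at [532.1 243.1 206. ] jaw -0.0 tilt [0.03 0.01] shift(tool mm) [107.9 562.1  16. ] turn about tool z 6.0 F [-0.2  0.4 -1.2] w 10.1 t 16.4
[-0.0443986   0.06758074 -0.01763261]
```

View pics/s8.png

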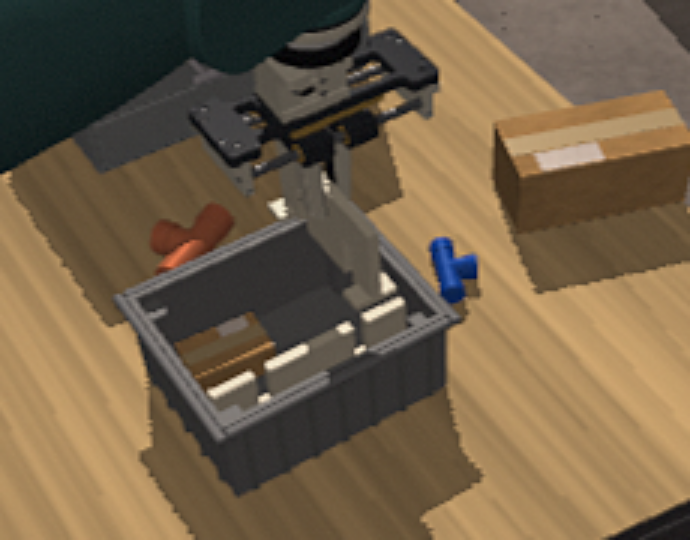

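View pics/w8.png

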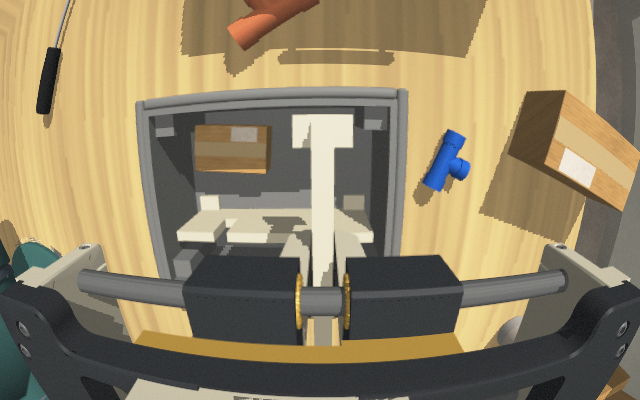

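Cross divider is fully clear; the long divider still stands in the tote and the carton is undisturbed. Carry it to the mat.

>>> send_rows([
  [0,0,0,0.003,0.015,0,0.004],
  [0,0,0,0.006,0.03,0,0.004],
  [0,0,0,0.008,0.04,0,0.004],
  [0,0,0,0.008,0.04,0,0.004],
  [0,0,0,0.008,0.04,0,0.004],
  [0,0,0,0.008,0.04,0,0.004],
  [0,0,0,0.008,0.04,0,0.004],
  [0,0,0,0.008,0.04,0,0.004],
  [0,0,0,0.008,0.04,0,0.004],
  [0,0,0,0.008,0.04,0,0.004],
  [0,0,0,0.008,0.04,0,0.004],
  [0,0,0,0.008,0.04,0,0.004],
  [0,0,0,0.008,0.04,0,0.004],
  [0,0,0,0.008,0.04,0,0.004],
  [0,0,0,0.003,0.025,0,0.004],
  [0,0,0,0.002,0.009,0,0.004],
  [0,0,3,0,0,0,0.004],
  [0,0,3,0,0,0,0.004],
  [0,0,0,0,0,0,0.004],
])

```text
clock: 18.88
ee_pos: [641.9, -315.1, 205.8]
eef_rot: [-0.0, 0.999, -0.052, -0.0]
ft_force: [-0.4, 0.0, -1.0]
grip_width: 0.107
```

```bash
python3 - <<'E'
from h import *
go([641,-316,72],-6)
E
```

```text
at [ 641.9 -315.1  205.8] jaw -5.94 tilt [0.   0.01] shift(tool mm) [ -0.9   1.  133.8] turn about tool z 0.06 F [-0.4  0.  -1. ] w 10.0 t 18.88
```

>>> send_rows([
  [0,0,0,0,0,0.015,0.004],
  [0,0,0,0,0,0.025,0.004],
  [0,0,0,0,0,0.03,0.004],
  [0,0,0,0,0,0.025,0.004],
  [0,0,0,0,0,0.015,0.004],
  [0,0,0,0,0,0.01,0.004],
  [0,0,0,0,0,0.004,0.004],
  [0,0,0,0,0,0,0.004],
])

```text
clock: 19.88
ee_pos: [642.2, -316.0, 82.1]
eef_rot: [0.0, 0.999, -0.052, 0.0]
ft_force: [0.8, 0.2, -1.2]
grip_width: 0.105
```

```bash
python3 - <<'E'
from h import *
go([641,-316,72],-6)
f=grab_frame("side"); cv2.imwrite("pics/s9.png",cv2.resize(f["image"][210:400,280:510,::-1],None,fx=3,fy=3))
f=grab_frame("wrist"); cv2.imwrite("pics/w9.png",f["image"][:,:,::-1])
E
```

```text
at [ 642.2 -316.    82.1] jaw -6.0 tilt [ 0.03 -0.01] shift(tool mm) [-1.2  0.1 10.1] turn about tool z 0.0 F [ 0.8  0.2 -1.2] w 9.8 t 19.88
```

View pics/s9.png

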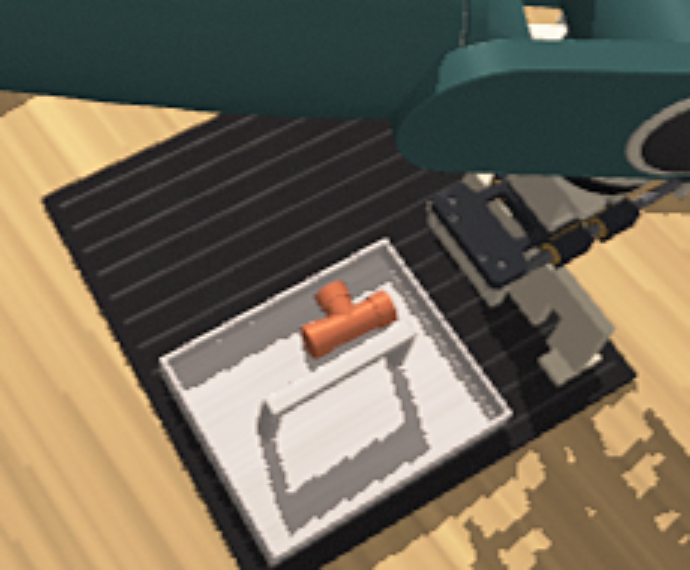

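View pics/w9.png

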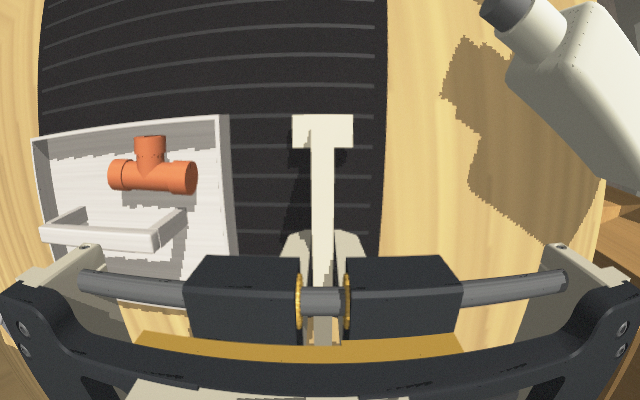

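The cross divider hangs over the far strip of the mat, clear of the tray and within the mat's edge (foot plate at (322,130), mat edge at column ~383). Lower it.

>>> send_rows([
  [0,0,0,0,0,0.005,0.004],
  [0,0,0,0,0,0.003,0.004],
  [0,0,0,0,0,0.0015,0.004],
  [0,0,0,0,0,0.001,0.004],
  [0,0,0,0,0,0,0.004],
])

```text
clock: 20.6
ee_pos: [642.1, -316.0, 72.5]
eef_rot: [0.0, 0.999, -0.052, 0.0]
ft_force: [-5.6, 3.2, 12.0]
grip_width: 0.108
```

```bash
python3 - <<'E'
from h import *
go([641,-316,72],-6)
E
```

```text
at [ 642.1 -316.    72.5] jaw -6.0 tilt [ 0.03 -0.02] shift(tool mm) [-1.1  0.1  0.5] turn about tool z -0.0 F [-5.6  3.2 12. ] w 10.0 t 20.6
```

>>> send_rows([
  [0,0,0,0,0,-0.0005,0.02],
  [0,0,0,0,0,0,0.04],
  [0,0,0,0,0,0,0.04],
  [0,0,0,0,0,-0.015,0.04],
  [0,0,0,0,0,-0.03,0.04],
  [0,0,0,0,0,-0.05,0.04],
  [0,0,0,0,0,-0.06,0.04],
  [0,0,0,-0.01,-0.03,-0.02,0.04],
  [0,0,0,-0.02,-0.05,0,0.04],
  [0,0,0,-0.022,-0.05,0,0.04],
  [0,0,0,-0.022,-0.05,0,0.04],
  [0,0,0,-0.022,-0.05,0,0.04],
  [0,0,0,-0.022,-0.05,0,0.04],
  [0,0,0,-0.022,-0.05,0,0.04],
  [0,0,0,-0.022,-0.05,0,0.04],
  [0,0,0,-0.022,-0.05,0,0.04],
  [0,0,0,-0.018,-0.04,0,0.04],
  [0,0,0,-0.01,-0.03,0,0.04],
  [0,0,0,0,0,0,0.04],
])

```text
clock: 22.98
ee_pos: [482.8, 205.0, 247.7]
eef_rot: [-0.0, 0.999, -0.051, 0.0]
ft_force: [-0.9, 0.7, 0.1]
grip_width: 0.43
```

```bash
python3 - <<'E'
from h import *
go([484,204,68],90)
f=grab_frame("top"); cv2.imwrite("pics/t10.png",f["image"][:,:,::-1]); W=cloud(f); Z=W[...,2]
r=np.zeros(Z.shape,bool); r[140:285,440:525]=1
print("cross",rect(W[r&(Z>70)&(W[...,0]>600)]),np.nanmax(Z[r]))
r[:]=0; r[170:282,212:310]=1; l=r&(abs(Z-83)<6)&(abs(W[...,1]-204)<15); print("long",rect(W[l]),l.sum())
f=grab_frame("side"); cv2.imwrite("pics/s10.png",f["image"][:,:,::-1]); V=cloud(f); Z=V[...,2]; r[:]=0; r[120:225,200:330]=1
l=r&(abs(Z-83)<6)&(abs(V[...,1]-204)<15)&(abs(V[...,0]-484)<110); print("long",rect(V[l]),l.sum())
E
```

```text
at [482.8 205.  247.7] jaw -5.86 tilt [0.05 0.03] shift(tool mm) [  1.1   1.  179.7] turn about tool z -95.86 F [-0.9  0.7  0.1] w 40.0 t 22.98
cross (array([ 643.9, -315.9]), array([151.5,  11.6]), 84.07) 92.78370501239897
long (array([427.2, 208.2]), array([101.5,  28.1]), 5.68) 104
long (array([484.4, 206.9]), array([ 25.5, 207.9]), 88.88) 303
```

View pics/t10.png

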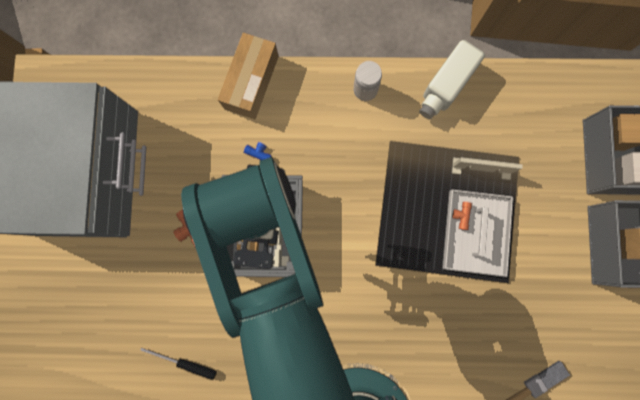

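View pics/s10.png

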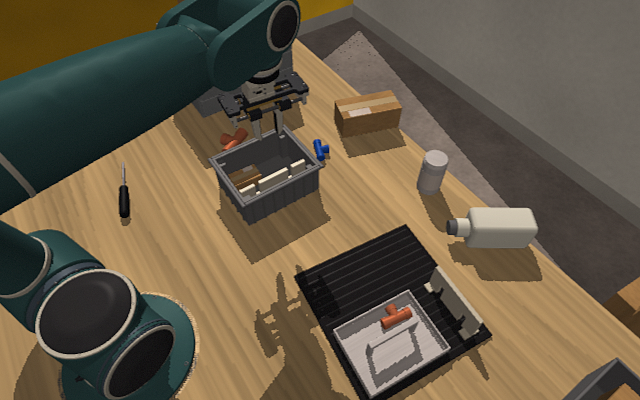

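Cross stands upright on the mat, top panel 151×12 mm at (644,-316). Turn the jaws for the long divider, with a narrower opening because the tote wall is near.

>>> send_rows([
  [0,0,-10.65,0,0,0,0.03],
  [0,0,-10.65,0,0,0,0.03],
  [0,0,-10.65,0,0,0,0.03],
  [0,0,-10.65,0,0,0,0.03],
  [0,0,-10.65,0,0,0,0.03],
  [0,0,-10.65,0,0,0,0.03],
  [0,0,-10.65,0,0,0,0.03],
  [0,0,-10.65,0,0,0,0.03],
  [0,0,-10.65,0,0,0.02,0.03],
  [0,0,0,0,0,0.03,0.03],
  [0,0,0,0,0,0.03,0.03],
  [0,0,0,0,0,0.02,0.03],
  [0,0,0,0,0,0.01,0.03],
  [0,0,0,0,0,0,0.03],
])

```text
clock: 24.82
ee_pos: [483.5, 203.3, 136.7]
eef_rot: [-0.0, 0.708, 0.706, -0.0]
ft_force: [0.1, 0.3, 0.2]
grip_width: 0.321
```

```bash
python3 - <<'E'
from h import *
go([484,204,68],90)
f=grab_frame("wrist"); cv2.imwrite("pics/w11.png",f["image"][:,:,::-1])
E
```

```text
at [483.5 203.3 136.7] jaw 89.83 tilt [-0.01 -0.01] shift(tool mm) [ 0.8  0.5 68.7] turn about tool z -0.17 F [0.1 0.3 0.2] w 29.8 t 24.82
```

View pics/w11.png

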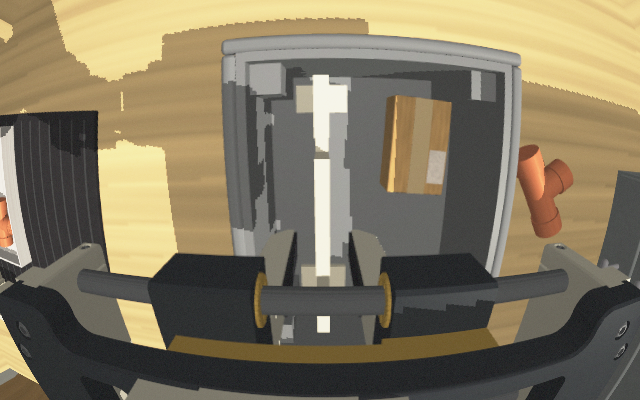

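The panel (column ~322) is centred between the fingers (296 and 351), and I'm between the slots (gap at row 153). Descend, grip, and test-lift.

>>> send_rows([
  [0,0,0,0,0,0.015,0.03],
  [0,0,0,0,0,0.02,0.03],
  [0,0,0,0,0,0.02,0.03],
  [0,0,0,0,0,0.01,0.03],
  [0,0,0,0,0,0.003,0.03],
  [0,0,0,0,0,0,0.03],
  [0,0,0,0,0,0,0.004],
  [0,0,0,0,0,0,0.004],
  [0,0,0,0,0,0,0.004],
  [0,0,0,0,0,-0.003,0.004],
  [0,0,0,0,0,-0.005,0.004],
  [0,0,0,0,0,-0.01,0.004],
  [0,0,0,0,0,0,0.004],
])

```text
clock: 26.5
ee_pos: [483.9, 203.6, 87.8]
eef_rot: [0.0, 0.708, 0.706, 0.001]
ft_force: [0.5, 0.1, -0.9]
grip_width: 0.107
```

```bash
python3 - <<'E'
from h import *
go([484,204,68],90); print(observe()["wrist_torque"])
E
```

```text
at [483.9 203.6  87.8] jaw 89.84 tilt [0.09 0.03] shift(tool mm) [ 0.3  0.1 19.8] turn about tool z -0.16 F [ 0.5  0.1 -0.9] w 10.0 t 26.5
[ 0.04938284 -0.02108139 -0.00199677]
```

>>> send_rows([
  [0,0,0,0,0,-0.01,0.004],
  [0,0,0,0,0,-0.015,0.004],
  [0,0,0,0,0,-0.02,0.004],
  [0,0,0,0,0,-0.02,0.004],
  [0,0,0,0,0,-0.02,0.004],
  [0,0,0,0,0,-0.018,0.004],
  [0,0,0,0,0,-0.012,0.004],
  [0,0,0,0,0,-0.005,0.004],
  [0,0,0,0,0,0,0.004],
])

```text
clock: 27.62
ee_pos: [483.4, 203.5, 206.5]
eef_rot: [-0.0, 0.708, 0.706, -0.0]
ft_force: [0.1, 1.1, -1.5]
grip_width: 0.103
```

```bash
python3 - <<'E'
from h import *
go([540,-141,210],84)
f=grab_frame("side"); cv2.imwrite("pics/s12.png",cv2.resize(f["image"][60:240,170:400,::-1],None,fx=3,fy=3))
E
```

```text
at [483.4 203.5 206.5] jaw 89.85 tilt [-0.01 -0.  ] shift(tool mm) [-344.3   57.5   -3.4] turn about tool z 5.85 F [ 0.1  1.1 -1.5] w 9.5 t 27.62
```

View pics/s12.png

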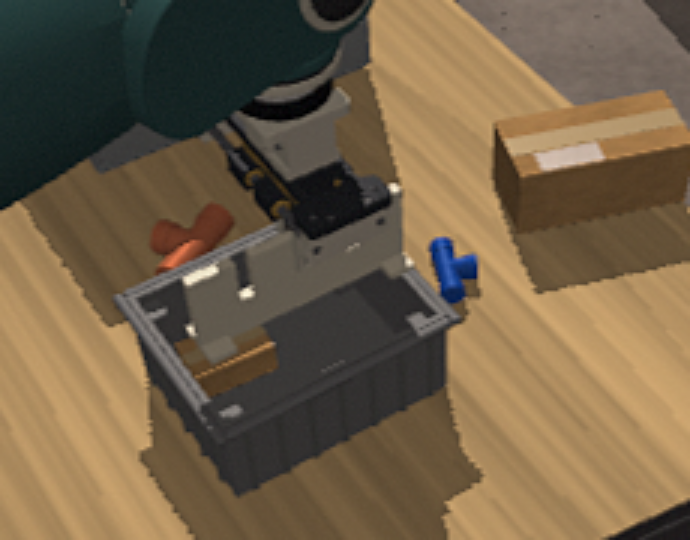

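Long divider lifted cleanly and upright. Take it to the empty left part of the mat.

>>> send_rows([
  [0,0,0,-0.015,0.003,0,0.004],
  [0,0,0,-0.03,0.005,0,0.004],
  [0,0,0,-0.038,0.006,0,0.004],
  [0,0,0,-0.038,0.006,0,0.004],
  [0,0,0,-0.038,0.006,0,0.004],
  [0,0,0,-0.038,0.006,0,0.004],
  [0,0,0,-0.038,0.006,0,0.004],
  [0,0,0,-0.038,0.006,0,0.004],
  [0,0,0,-0.032,0.006,0,0.004],
  [0,0,0,-0.022,0.005,0,0.004],
  [0,0,0,-0.013,0.002,0,0.004],
  [0,0,3,0,0,0.01,0.004],
  [0,0,3,0,0,0.02,0.004],
  [0,0,0,0,0,0.025,0.004],
  [0,0,0,0,0,0.025,0.004],
  [0,0,0,0,0,0.02,0.004],
  [0,0,0,0,0,0.015,0.004],
  [0,0,0,0,0,0.005,0.004],
  [0,0,0,0,0,0,0.004],
])

```text
clock: 30.05
ee_pos: [539.6, -136.7, 86.9]
eef_rot: [0.0, 0.744, 0.668, 0.0]
ft_force: [0.2, -0.4, -0.4]
grip_width: 0.105
```

```bash
python3 - <<'E'
from h import *
go([540,-136,77],84)
f=grab_frame("side"); cv2.imwrite("pics/s13.png",cv2.resize(f["image"][210:400,280:510,::-1],None,fx=3,fy=3))
f=grab_frame("wrist"); cv2.imwrite("pics/w13.png",f["image"][:,:,::-1])
E
```

```text
at [ 539.6 -136.7   86.9] jaw 83.85 tilt [ 0.01 -0.  ] shift(tool mm) [0.7 0.3 9.9] turn about tool z -0.15 F [ 0.2 -0.4 -0.4] w 9.8 t 30.05
```

View pics/s13.png

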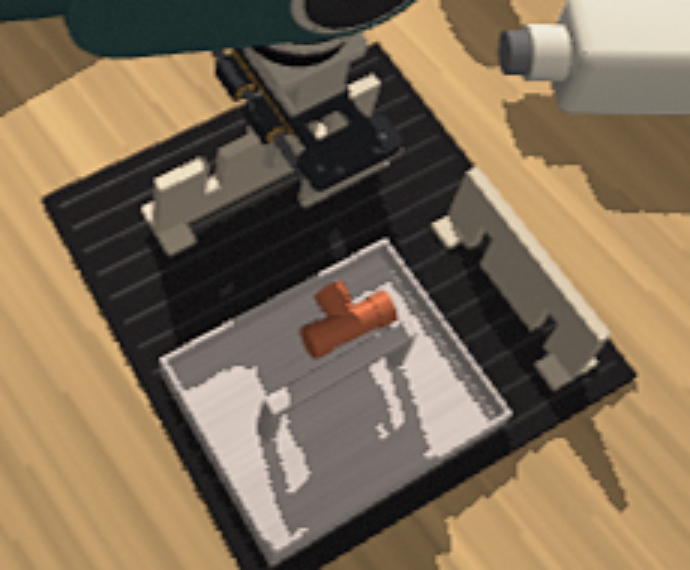

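View pics/w13.png

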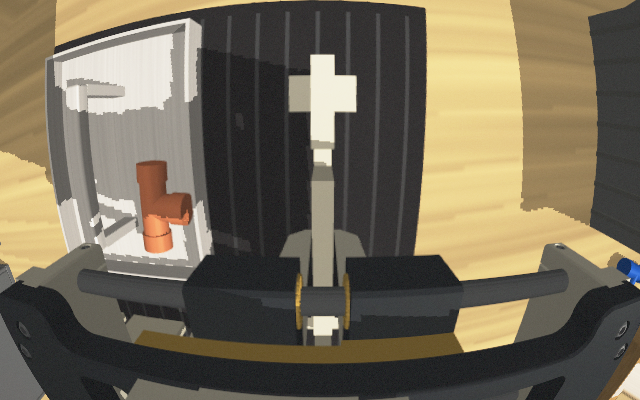

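It is parallel to the mat, clear of tray and cross. Lower to contact (expected TCP about z 72-73).

>>> send_rows([
  [0,0,0,0,0,0.005,0.004],
  [0,0,0,0,0,0.004,0.004],
  [0,0,0,0,0,0.002,0.004],
  [0,0,0,0,0,0.0015,0.004],
  [0,0,0,0,0,0.001,0.004],
  [0,0,0,0,0,0,0.004],
])

```text
clock: 30.9
ee_pos: [539.5, -136.7, 73.1]
eef_rot: [-0.0, 0.744, 0.668, -0.0]
ft_force: [-0.2, -0.2, -1.7]
grip_width: 0.105
```

```bash
python3 - <<'E'
from h import *
go([540,-136,72],84)
E
```

```text
at [ 539.5 -136.7   73.1] jaw 83.85 tilt [-0.  0.] shift(tool mm) [0.7 0.4 1.1] turn about tool z -0.15 F [-0.2 -0.2 -1.7] w 9.7 t 30.9
```

>>> send_rows([
  [0,0,0,0,0,0.001,0.004],
  [0,0,0,0,0,0.001,0.004],
  [0,0,0,0,0,0,0.004],
])

```text
clock: 31.28
ee_pos: [539.6, -136.8, 71.9]
eef_rot: [0.0, 0.744, 0.668, 0.0]
ft_force: [-4.0, 0.3, 6.6]
grip_width: 0.105
```

```bash
python3 - <<'E'
from h import *
go([540,-136,72],84)
E
```

```text
at [ 539.6 -136.8   71.9] jaw 83.84 tilt [ 0.02 -0.01] shift(tool mm) [ 0.8  0.3 -0.1] turn about tool z -0.16 F [-4.   0.3  6.6] w 9.8 t 31.27
```

Contact felt. Release, rise, and back off to the left.

>>> send_rows([
  [0,0,0,0,0,0,0.02],
  [0,0,0,0,0,0,0.04],
  [0,0,0,0,0,0,0.04],
  [0,0,0,0,0,-0.015,0.04],
  [0,0,0,0,0,-0.03,0.04],
  [0,0,0,0,0,-0.05,0.04],
  [0,0,0,0,0,-0.06,0.04],
  [0,0,0,0.03,0,-0.03,0.04],
  [0,0,0,0.05,0,0,0.04],
  [0,0,0,0.06,0,0,0.04],
  [0,0,0,0.06,-0.03,0,0.04],
  [0,0,0,0.06,-0.04,0,0.04],
  [0,0,0,0.06,-0.03,0,0.04],
  [0,0,0,0.05,0,0,0.04],
  [0,0,0,0.05,0,0,0.04],
  [0,0,0,0.03,0,0,0.04],
  [0,0,0,0,0,0,0.04],
  [0,0,0,0,0,0,0.04],
])

```text
clock: 33.52
ee_pos: [495.9, 303.9, 256.8]
eef_rot: [0.0, 0.744, 0.668, 0.0]
ft_force: [0.1, -1.1, -0.5]
grip_width: 0.428
```

```bash
python3 - <<'E'
from h import *
go([540,-136,72],84)
f=grab_frame("top"); cv2.imwrite("pics/t14.png",f["image"][:,:,::-1]); W=cloud(f); Z=W[...,2]
r=np.zeros(Z.shape,bool); r[140:285,370:525]=1
print("cross",rect(W[r&(Z>75)&(W[...,0]>600)&(W[...,1]<-225)])); print("long",rect(W[r&(Z>75)&(W[...,1]>-200)]),np.nanmax(Z[r]))
print("tray",rect(W[r&(Z>25)&(Z<40)&(W[...,1]<-205)&(W[...,0]<590)]),"handle z",np.median(Z[r&(Z>60)&(W[...,0]<560)&(W[...,1]<-250)]))
f=grab_frame("side"); cv2.imwrite("pics/s14.png",f["image"][:,:,::-1])
E
```

```text
at [495.9 303.9 256.8] jaw 83.85 tilt [0.02 0.  ] shift(tool mm) [-432.7   90.9  184.8] turn about tool z -0.15 F [ 0.1 -1.1 -0.5] w 39.8 t 33.52
cross (array([ 644.3, -315.6]), array([150.2,  12.1]), 83.9)
long (array([ 539.7, -135.2]), array([ 11.6, 195.5]), 83.84) 93.82292295862862
tray (array([ 477.7, -298.4]), array([156.9, 200.4]), 83.97) handle z 70.54337282280653
```

View pics/t14.png

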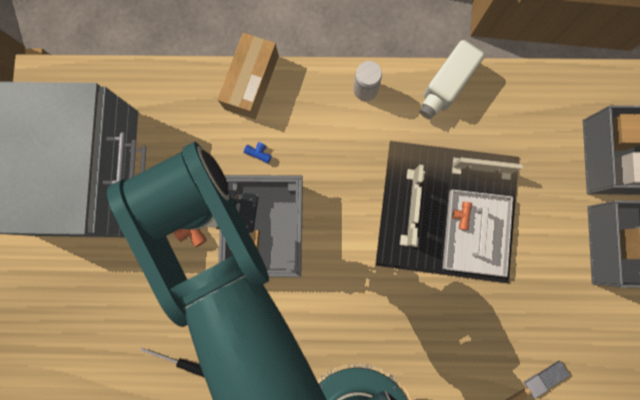

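View pics/s14.png

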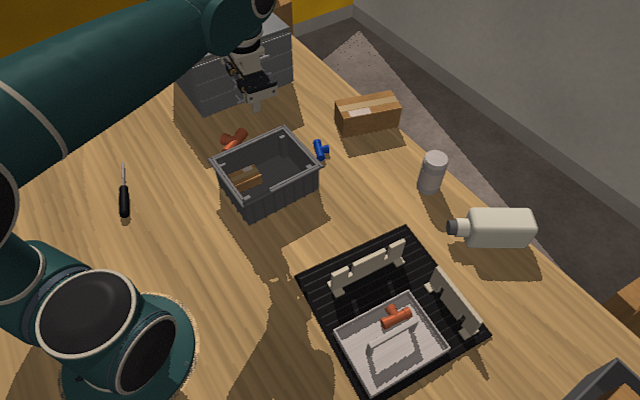

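All three stand apart on the mat: long at (370,268), cross at (455,305), tray with tee at (390,345). The carton is still in the tote at (243,178). Hand in.

```bash
python3 -c "
from plant import hand_in; print(hand_in())"
```

```text
the job is handed in; nothing more can be done
None
```

The tray with the copper tee in it, then the cross divider, then the long divider are all standing on the mat. I handed the job in at about 33.5 s; no verdict is reported.

**Method:** I lifted the tray level by its handle and lowered it until it touched the mat. I then pulled the cross divider straight up off the long one, which stayed standing in the tote, and moved the long divider last. Each piece was released only once the wrist force showed contact.

**Last checks:**

| Piece | Centre on bench (mm) | Measured size (mm) |
|---|---|---|
| Tray | (478, -298) | 157 × 200; handle top at z 70.5 (expected 70) |
| Cross divider | (644, -316) | top edge 150 × 12 |
| Long divider | (540, -135) | top edge 196 × 12 |

- The narrow outlines seen from above mean both dividers are upright. In the last pictures all three pieces are clear of one another, with the tee lying in the tray.
- I judged the carton by eye only, and it looked to be lying where it started in the tote.
- The gripper was open and clear of everything, with wrist force about 1 N.

**Disagreements:**
- The top and side cameras differed by about 5 mm in x on the tote and handle. The wrist camera sided with the top one.
- The tray pressed on the mat with about 26 N just before I eased up and released it, more than I intended but within the limits.

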